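# Bring the fine stone up on the three-stone sharpener

### The arm

A 6-joint arm with a two-finger parallel gripper is mounted at the origin on the work surface. World frame = base frame: x ahead of the robot, y to its left, z up, the work surface at z = 0. Lengths are in m, angles in degrees, forces in N, time in s.
With the tool pointing down it reaches from about 0.275 to 0.75 m from the base axis. Payload 10.2 kg.
Tool frame: the origin (TCP) lies at the very end of the fingers, on their centre line; the grasp point (between the pads) lies 19 mm behind it; z points along the fingers, y is the line along which they close (so a half turn about z gives the same grasp; the last joint's range is limited). The gripper opens to 88 mm and grips with 3 to 60 N. Pads are 18 mm wide; open, the fingers measure 123 mm over their backs; the gripper's body (75 mm by 187 mm) begins 45 mm behind the grasp point.
Start: joints at [64.206, 17.928, 85.812, -0, 76.261, -12.8], TCP at [0.118, 0.512, 0.239] pointing down, gripper open.
Joint ranges: [-168.41, 168.41], [-55.51, 124.54], [10.69, 146.95], [-70.63, 250.63], [1, 178], [-165.06, 165.06]. Speed limits (degrees/s): [136.94, 136.94, 172.46, 180, 180, 180].

### API

Orientations are given as [roll, pitch, yaw] about the fixed x, y, z axes, in that order (R = Rz(yaw) Ry(pitch) Rx(roll)).
In Python, from bench import ctrl gives the robot as it stands.
- The arm moves only by the tool send_rows, never from a script. Its argument "deltas" is a list that holds one entry, the list of rows, each a list of 7 numbers: the turn, a rotation vector about the tool's x, y, z in degrees, then the shift along the tool's x, y, z in mm, then the opening, from 0 (shut) to 1 (fully open). A call has 1 to 12 rows; each row shifts and turns the commanded pose from where the row before left it, along the tool's axes as they then stand; what a row does not reach is not made up. A row lasts 1/8 s, in which the tool goes at most 62.5 mm and 10.7 degrees, less where a joint would pass 70% of its speed; a pose out of reach is approached as far as the arm can. A call with a gripper value outside its range is refused whole. The fingers move at their own pace and stop on an object; the grip force is fixed at half the most. Time passes only in rows, so rows that do not move let the fingers close. It gives the time, the measured TCP pose, the force, the opening and the grip force at its end, in the units of the state.
- ctrl.state(): the state, without advancing time (a new reading comes with each control period).
- ctrl.camera(name): name is "scene" or "side" or "wrist"; returns the picture (400x640x3 uint8, red, green, blue); there is no depth.
- ctrl.get_calibration(name): a dict with "fx", "fy", "cx", "cy" (pixels), "R" (3x3) and "t" (3): a world point X has camera coordinates R X + t; the wrist camera has in their place "mount" (4x4, takes a point from camera to tool coordinates, whose origin is the TCP and whose axes are the flange's). Camera axes: x right, y down, z forward; pixel columns grow to the right and rows downward; lengths in m; the calibration is good to about 2 mm. A picture is of the moment at which its call begins: read the wrist's pose just before it. get_calibration takes no time and is no camera call.
- ctrl.finish_job(): hands the job in; it is judged then, once.
Trained networks look in the newest picture that a camera, given by its name, has taken for a name from the list of things; names that differ only in an ending like _2 or _b are one class to them, and where a whole thing is asked for, a point or a joint stands for the part that bears it (a point fixed in the world has none). Each returns a list of dicts, best first, with "confidence" (0 to 1); they miss things now and then, are a little off and sometimes report something else, mostly with a low value. They report only what shows in the picture. A call takes as long as a camera call.
- ctrl.recognise(thing, camera): "pixel" ([row, column] in pixels, amid what is visible of it).
The state is a dict: "time_s": time; "q": joint angles; "qd": joint speeds; "joint_torque": joint torques, N m; "position": TCP position; "ee_rot": TCP orientation; "ft_force": force on the tool from outside, world axes, zero at the start; "wrist_torque": the same for the moment, N m; "gripper_width": opening from 0.0 (shut) to 1.0 (fully open); "grasp_force": force on a finger pad.
Only numpy, scipy, OpenCV 4.12 (cv2) and the standard library are available. Lean on these libraries where they do the work, as an engineer would, in place of code of your own. Each camera call takes 0.05 s, during which the arm holds its last target. There are 200 camera calls.

### The job

I want to hone on the white fine stone of the three-stone sharpener. Lift the cover off by its knob and stand it on the bench the right way up, without dropping it; then turn the reel by its black handwheel, the short way round, until the white stone is on top and level, and let go. Keep the gripper off the stones, and leave the oil bottle, the mallet and the strop where they are.

Things in the scene. Friction and masses are not known exactly. Their poses are not given: they have to be found in the camera images.
- sharpener: Dark green trough of a three-stone bench sharpener, fixed to the bench: 116 mm (its x) by 216 mm (its y), open on top, rim 78 mm high; round its outside, a ledge 70 mm high on which the cover's skirt stands. Origin: centre of its underside, on the bench; z up. The reel's axle runs level along its y, 58 mm above the bench; the handwheel is outside its -y end.
- handwheel (a point): Centre of the black handwheel: a disc with flat faces, 84 mm diameter, 14 mm thick, grey scalloped edge, on a bare 14 mm axle; 150 mm from the trough's middle, 58 mm above the bench. 35 mm is free between its inner face and the trough's ledge, nothing is beyond its outer face. It turns with the reel; this point's y axis is the axle's line, towards the trough's +y.
- reel (a joint): Reel and handwheel, rad about the trough's +y (growing: top moves to the trough's +x). 0: white stone at the bottom; 3.14 or -3.14: white on top, level; 1.05: black on top; -1.05: brown on top. It starts near 1.05 or -1.05 (seldom between): the short way makes its size grow to 3.14, the long way goes back through 0. Friction 0.05 N m plus 0.08 N m per rad/s; let go when level, it stays.
- fine_face (a point): Centre of the white fine stone's working face, 35 mm from the axle's line; z points out of the face, y along the axle. The stone is 50 x 160 x 20 mm, on top when this z points up: the face is then 93 mm above the bench, 15 mm proud of the rim. The corners of the three stones sweep a circle of 44 mm radius about the axle.
- medium_face (a point): The same point and axes on the brown medium stone, a third of a turn from the white one. A spring index draws the reel to the three positions with a stone on top, by up to 0.12 N m (most about 0.5 rad away from one); past half-way (1.05 rad) on to the next. The bearings are stiff: let go, the reel can stay near half-way, or stop about 0.15 rad short of level; then turn it the rest.
- coarse_face (a point): The same point and axes on the black coarse stone, a third of a turn from both others.
- cover: Loose tan cover, a box open below: 122 x 222 mm (its x, y), 44 mm high without the knob, 4 mm thick, 0.33 to 0.55 kg. Origin: centre of its lower edge's plane; z up. At the start it stands on the trough's ledge over the stones, origin 70 mm above the bench, long side along the axle; it lifts straight off (its skirt overlaps the rim by 8 mm, with 4 mm of play).
- cover_knob (a point): Grip height of the dark round knob in the middle of the cover's top; axes as the cover's. Knob 32 mm diameter, widest from 6 mm below to 6 mm above this point; its top is 10 mm above this point, the cover's top face 20 mm below, the cover's lower edge 64 mm below.
- oil_bottle_center (a point): Middle of an amber oil bottle with a red cap, upright, 52 mm diameter, 135 mm tall. A bystander.
- mallet_center (a point): Middle of a round wooden carver's mallet standing on its head, handle up: head 88 mm diameter and 105 mm tall, handle 28 mm thick, 223 mm tall in all. A bystander.
- strop_center (a point): Middle of a leather-faced strop lying flat, 65 x 200 x 19 mm, long side along its y. A bystander.

How it is judged:
By the outcome, as a careful person would: the job done as asked, in the order asked, and still so for the second after the job is handed in, with the robot touching nothing.
It also fails if it takes over 64 s, if anything falls off the work surface, if the arm or the gripper's body presses on something with over 40 N, if the wrist force passes 120 N, or if a joint passes its speed limit or range.

## Working session

There is one attempt and no reset: what is moved stays moved. The work goes in short steps, Python scripts to look and compute and a tool call to move; the robot and the scene stay as the last step left them, time stands still between calls to the robot, and variables do not carry over. Pictures are saved under pics/ and viewed, at most 10 in all, crops included, and the job is handed in when it is done.

Besides the shell and the picture viewer there is one more tool, called after ">>>" by a JSON object that holds its "fn" and its "kwargs". send_rows: Moves the arm, as the interface text tells. Its arguments: {"type":"object","properties":{"deltas":{"type":"array","items":{"type":"array","items":{"type":"array","items":{"type":"number"}}}}},"required":["deltas"]}

```bash
ls; mkdir -p pics
cat > h.py <<'E'
import numpy as np,cv2
from bench import ctrl
from scipy.spatial.transform import Rotation as R
def snap(n,f=None):
    s=ctrl.state(); im=ctrl.camera(n)
    if f: cv2.imwrite('pics/'+f,im[:,:,::-1])
    return s,im
def cam(n,s=None):
    c=ctrl.get_calibration(n)
    if 'R' in c: Rc=np.array(c['R']);t=np.array(c['t']); return c,Rc.T,-Rc.T@t
    T=np.eye(4);T[:3,:3]=R.from_euler('xyz',s['ee_rot'],degrees=True).as_matrix();T[:3,3]=s['position']
    T=T@np.array(c['mount']);return c,T[:3,:3],T[:3,3]
def ray(n,px,s=None):
    c,A,o=cam(n,s); d=A@np.array([(px[1]-c['cx'])/c['fx'],(px[0]-c['cy'])/c['fy'],1]);return o,d
def atz(n,px,z,s=None):
    o,d=ray(n,px,s);return o+d*(z-o[2])/d[2]
def proj(n,X,s=None):
    c,A,o=cam(n,s);p=A.T@(np.array(X)-o);return [round(c['cy']+c['fy']*p[1]/p[2]),round(c['cx']+c['fx']*p[0]/p[2])]
def tri(a,b):
    (o1,d1),(o2,d2)=a,b
    M=np.c_[d1,-d2];k=np.linalg.lstsq(M,o2-o1,rcond=None)[0]
    p,q=o1+k[0]*d1,o2+k[1]*d2;return (p+q)/2,np.linalg.norm(p-q)
E
python3 - <<'E'
from h import *
s,a=snap('scene');_,b=snap('side')
_,w=snap('wrist')
print(s)
cv2.imwrite('pics/a.png',np.vstack([cv2.resize(x,(480,300)) for x in (a,b)])[:,:,::-1])
cv2.imwrite('pics/s.png',a[:,:,::-1]);cv2.imwrite('pics/d.png',b[:,:,::-1])
for t in ['cover_knob','handwheel','cover','sharpener','oil_bottle_center','mallet_center','strop_center','fine_face','medium_face','coarse_face']:
    r=[]
    for c in ('scene','side','wrist'):
        o=ctrl.recognise(t,c); r.append([(np.round(x['pixel']).tolist(),round(x['confidence'],2)) for x in o[:2]])
    e=''
    if r[0] and r[1]: e=tri(ray('scene',r[0][0][0]),ray('side',r[1][0][0]))
    print(t,r,e)
E
```

```text
pics
{'time_s': 0.0, 'q': array([ 6.42049239e+01,  1.79594757e+01,  8.58533535e+01,  1.97347633e-04,
        7.62614645e+01, -1.27996730e+01]), 'qd': array([ 0.00921715, -0.02197874, -0.0525561 , -0.04538048, -0.1121046 ,
       -0.02760486]), 'joint_torque': array([-1.12610542e-03, -4.02209294e+01, -2.52266032e+01,  6.93395105e-02,
        3.53817770e-02, -1.29463883e-04]), 'position': array([0.11795783, 0.5113248 , 0.2381651 ]), 'ee_rot': array([-1.79927595e+02, -1.66460881e-02,  1.67004539e+02]), 'ft_force': array([-0.43875072, -0.45951146, -1.04036749]), 'wrist_torque': array([ 0.06286495, -0.02595108,  0.02321214]), 'grasp_force': 0.0, 'gripper_width': 0.9998750878322801}
cover_knob [[([239.0, 404.0], 0.63)], [([161.0, 284.0], 0.97), ([201.0, 284.0], 0.46)], []] (array([0.5766314 , 0.02257845, 0.07783296]), np.float64(0.005518535329650024))
handwheel [[([189.0, 363.0], 0.51)], [([204.0, 285.0], 0.91), ([256.0, 384.0], 0.7)], []] (array([ 0.51445473, -0.1394618 ,  0.07109578]), np.float64(0.008172909118477232))
cover [[([238.0, 404.0], 0.71)], [([159.0, 285.0], 0.91)], []] (array
[... 489 characters left out ...]
0.8)], []] (array([ 0.46997786, -0.38232783,  0.07383277]), np.float64(0.005179268324011718))
strop_center [[([307.0, 319.0], 0.71)], [([178.0, 354.0], 0.69)], []] (array([ 0.76171301, -0.02143611, -0.00589519]), np.float64(0.005764837654118038))
fine_face [[([187.0, 364.0], 0.82)], [([204.0, 281.0], 0.65)], []] (array([ 0.50671218, -0.14034518,  0.07320975]), np.float64(0.003151469761424092))
medium_face [[([188.0, 368.0], 0.74)], [([203.0, 284.0], 0.67)], []] (array([ 0.51028582, -0.13347678,  0.07328085]), np.float64(0.016452487254311757))
coarse_face [[([185.0, 365.0], 0.58)], [([203.0, 282.0], 0.69)], []] (array([ 0.50680513, -0.14082253,  0.07766626]), np.float64(0.008186324890265648))
```

View pics/s.png

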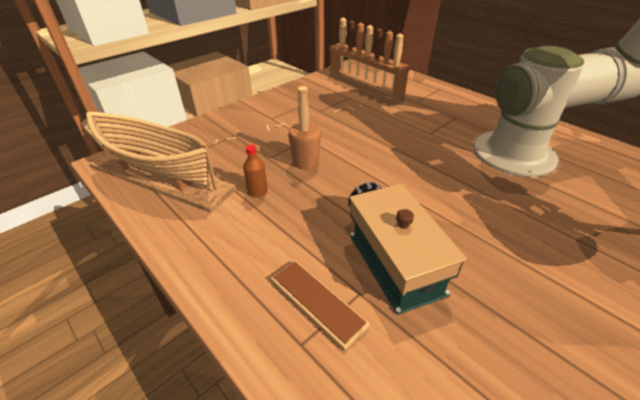

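View pics/d.png

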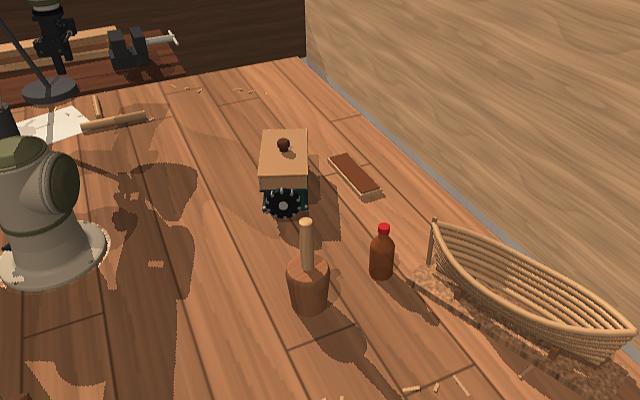

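Scene: cover with knob at about (217,404), handwheel at (190,365) just behind it. Side: knob (144,284), wheel (204,285); bottle, mallet and strop match the networks' pixels.

Run:
```python
from h import *
print(tri(ray('scene',[217,404]),ray('side',[144,284])))
print(atz('scene',[217,404],.134),atz('side',[144,284],.134))
print('wheel',atz('side',[205,286],.058), tri(ray('scene',[193,365]),ray('side',[205,286])))
print('cover top corners side',[atz('side',p,.114).round(3) for p in ([129,264],[129,308],[177,307],[178,260])])
print('cover top corners scene',[atz('scene',p,.114).round(3) for p in ([195,352],[187,404],[262,463],[277,400])])
print('mal',atz('side',[222,306],.223),'head',atz('side',[265,308],.105),'bot',atz('side',[256,383],.067),[atz('scene',p,.02).round(3) for p in ([263,290],[323,368],[284,273],[345,346])])
```

```text
(array([0.57816989, 0.01519319, 0.13293227]), np.float64(0.003340148117143647))
[0.57728677 0.0162727  0.134     ] [0.57844304 0.01156381 0.134     ]
wheel [ 0.5232247  -0.13204812  0.058     ] (array([ 0.51697763, -0.13306484,  0.06365097]), np.float64(0.012312386949348303))
cover top corners side [array([0.568, 0.14 , 0.114]), array([0.677, 0.087, 0.114]), array([ 0.584, -0.121,  0.114]), array([ 0.482, -0.077,  0.114])]
cover top corners scene [array([ 0.582, -0.108,  0.114]), array([ 0.484, -0.05 ,  0.114]), array([0.575, 0.141, 0.114]), array([0.677, 0.087, 0.114])]
mal [ 0.46896687 -0.39278711  0.223     ] head [ 0.47346237 -0.38285795  0.105     ] bot [ 0.63910061 -0.39016451  0.067     ] [array([ 0.743, -0.122,  0.02 ]), array([0.73 , 0.074, 0.02 ]), array([ 0.8  , -0.105,  0.02 ]), array([0.787, 0.076, 0.02 ])]
```

```bash
cat >> h.py <<'E'
def rows(p0,r0,p1,r1,n,g):
    "rows in tool axes from pose to pose, rpy deg"
    from scipy.spatial.transform import Slerp
    A=R.from_euler('xyz',[r0,r1],degrees=True);S=Slerp([0,1],A);o=[]
    p0,p1=np.array(p0),np.array(p1)
    for i in range(n):
        a,b=S(i/n),S((i+1)/n);rv=(a.inv()*b).as_rotvec(degrees=True);d=a.inv().apply((p1-p0)/n)*1000
        o.append([round(float(x),1) for x in (*rv,*d)]+[g])
    return o
E
python3 - <<'E'
from h import *
s=ctrl.state()
print(rows(s['position'],s['ee_rot'],[.578,.014,.25],[180,0,157.2],12,1.0))
c=ctrl.get_calibration('wrist');print(np.round(c['mount'],3),c['fx'])
E
```

```text
[[0.0, 0.0, 0.8, -46.7, -31.8, -0.9, 1.0], [0.0, 0.0, 0.8, -47.1, -31.1, -0.9, 1.0], [0.0, 0.0, 0.8, -47.6, -30.4, -0.9, 1.0], [0.0, 0.0, 0.8, -48.0, -29.8, -0.9, 1.0], [0.0, 0.0, 0.8, -48.4, -29.1, -0.9, 1.0], [0.0, 0.0, 0.8, -48.8, -28.4, -0.9, 1.0], [0.0, 0.0, 0.8, -49.2, -27.7, -0.9, 1.0], [0.0, 0.0, 0.8, -49.6, -27.0, -0.9, 1.0], [0.0, 0.0, 0.8, -50.0, -26.3, -0.9, 1.0], [0.0, 0.0, 0.8, -50.4, -25.5, -0.9, 1.0], [0.0, 0.0, 0.8, -50.7, -24.8, -0.9, 1.0], [0.0, 0.0, 0.8, -51.1, -24.1, -0.9, 1.0]]
[[ 0.    -0.957 -0.291  0.075]
 [ 1.     0.    -0.     0.001]
 [ 0.    -0.291  0.957 -0.145]
 [ 0.     0.     0.     1.   ]] 321.2805723763816
```

>>> {"fn": "send_rows", "kwargs": {"deltas": [[[0, 0, 0.8, -46.7, -31.8, -0.9, 1], [0, 0, 0.8, -47.1, -31.1, -0.9, 1], [0, 0, 0.8, -47.6, -30.4, -0.9, 1], [0, 0, 0.8, -48, -29.8, -0.9, 1], [0, 0, 0.8, -48.4, -29.1, -0.9, 1], [0, 0, 0.8, -48.8, -28.4, -0.9, 1], [0, 0, 0.8, -49.2, -27.7, -0.9, 1], [0, 0, 0.8, -49.6, -27, -0.9, 1], [0, 0, 0.8, -50, -26.3, -0.9, 1], [0, 0, 0.8, -50.4, -25.5, -0.9, 1], [0, 0, 0.8, -50.7, -24.8, -0.9, 1], [0, 0, 0.8, -51.1, -24.1, -0.9, 1]]]}}

```text
time_s: 3.15
position: [0.58, 0.0131, 0.2496]
ee_rot: [180.0, 0.0, 157.4]
ft_force: [-0.4, 0.7, 0.1]
gripper_width: 1.0
grasp_force: 0.0
```

>>> {"fn": "send_rows", "kwargs": {"deltas": [[[0, 0, 0, 0, 0, 0, 1], [0, 0, 0, 0, 0, 0, 1]]]}}

```text
time_s: 3.4
position: [0.5785, 0.0152, 0.2494]
ee_rot: [180.0, -0.0, 157.4]
ft_force: [-0.0, 0.8, -0.5]
gripper_width: 0.999
grasp_force: 0.0
```

Run:
```python
from h import *
s,w=snap('wrist','w1.png');print(s['position'],s['ee_rot'],s['q'].round(1))
o=ctrl.recognise('cover_knob','wrist')[:2];print(o)
for x in o: print(atz('wrist',x['pixel'],.136,s))
print(proj('wrist',[.578,.014,.136],s),proj('wrist',[.52,-.124,.058],s))
```

```text
[0.57849927 0.01515719 0.24935578] [ 1.79993646e+02 -4.03814430e-02  1.57417954e+02] [-10.1  24.4  75.    0.   80.6 -77.5]
[{'pixel': [182.0, 327.2], 'confidence': 0.87}]
[0.56636495 0.02343302 0.136     ]
[199, 322] [178, 183]
```

View pics/w1.png

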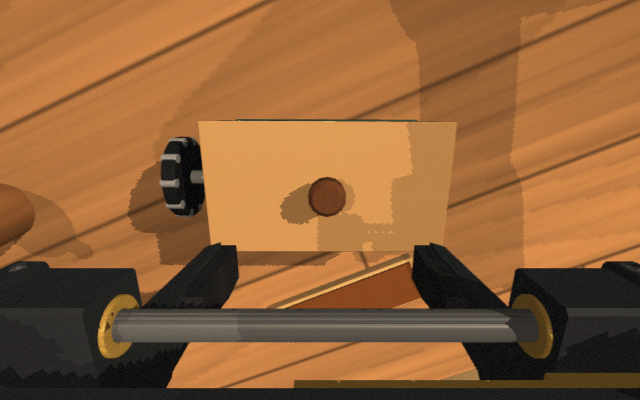

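Wrist view: knob at (197,327), cover's top face corners (122,198),(122,457),(251,212),(251,441), the handwheel around (177,182) to the left; the cover is square to the gripper.

Run:
```python
from h import *
s=ctrl.state()
k=atz('wrist',[197,327],.143,s);print('knob',k)
c=[atz('wrist',p,.114,s) for p in ([122,198],[122,457],[251,441],[251,212])]
print(np.round(c,3),'ctr',np.mean(c,0))
for a,b in ((0,1),(3,2)):
    d=c[b]-c[a];print(np.degrees(np.arctan2(d[1],d[0])),np.linalg.norm(d))
p=s['position']
print(rows(p,s['ee_rot'],[k[0],k[1],.119],[180,0,s['ee_rot'][2]],6,1.0))
```

```text
knob [0.57637877 0.01957114 0.143     ]
[[ 0.481 -0.06   0.114]
 [ 0.565  0.144  0.114]
 [ 0.676  0.097  0.114]
 [ 0.592 -0.106  0.114]] ctr [0.57830835 0.01891836 0.114     ]
67.50402121024271 0.22022424857423561
67.51337796396224 0.2196132937851223
[[0.0, 0.0, 0.0, 0.5, 0.5, 21.8, 1.0], [0.0, 0.0, 0.0, 0.5, 0.5, 21.8, 1.0], [0.0, 0.0, 0.0, 0.5, 0.5, 21.8, 1.0], [0.0, 0.0, 0.0, 0.5, 0.5, 21.8, 1.0], [0.0, 0.0, 0.0, 0.5, 0.5, 21.8, 1.0], [0.0, 0.0, 0.0, 0.5, 0.5, 21.8, 1.0]]
```

>>> {"fn": "send_rows", "kwargs": {"deltas": [[[0, 0, 0, 0.5, 0.5, 22, 1], [0, 0, 0, 0.5, 0.5, 22, 1], [0, 0, 0, 0.5, 0.5, 22, 1], [0, 0, 0, 0.5, 0.5, 22, 1], [0, 0, 0, 0.5, 0.5, 22, 1], [0, 0, 0, 0.5, 0.5, 20, 1], [0, 0, 0, 0, 0, 0, 1], [0, 0, 0, 0, 0, 0, 0.3], [0, 0, 0, 0, 0, 0, 0.3], [0, 0, 0, 0, 0, 0, 0.2], [0, 0, 0, 0, 0, 0, 0.2], [0, 0, 0, 0, 0, 0, 0.2]]]}}

```text
time_s: 5.0
position: [0.5773, 0.0185, 0.1196]
ee_rot: [180.0, 0.0, 157.4]
ft_force: [0.2, -0.3, 0.5]
gripper_width: 0.457
grasp_force: 0.0
```

>>> {"fn": "send_rows", "kwargs": {"deltas": [[[0, 0, 0, 0, 0, 0, 0.2], [0, 0, 0, 0, 0, 0, 0.2], [0, 0, 0, 0, 0, 0, 0.2], [0, 0, 0, 0, 0, 0, 0.2]]]}}

```text
time_s: 5.5
position: [0.5772, 0.0184, 0.1195]
ee_rot: [-180.0, -0.0, 157.4]
ft_force: [-2.2, -2.8, 0.0]
gripper_width: 0.35
grasp_force: 30.0
```

>>> {"fn": "send_rows", "kwargs": {"deltas": [[[0, 0, 0, 0, 0, -4, 0.2], [0, 0, 0, 0, 0, -8, 0.2], [0, 0, 0, 0, 0, -12, 0.2], [0, 0, 0, 0, 0, -15, 0.2], [0, 0, 0, 0, 0, -15, 0.2], [0, 0, 0, 0, 0, -15, 0.2], [0, 0, 0, 0, 0, -12, 0.2], [0, 0, 0, 0, 0, -9, 0.2], [0, 0, 0, 0, 0, 0, 0.2]]]}}

```text
time_s: 6.62
position: [0.5775, 0.0185, 0.2101]
ee_rot: [180.0, 0.1, 157.4]
ft_force: [-0.6, 0.1, -6.1]
gripper_width: 0.348
grasp_force: 30.0
```

Run:
```python
from h import *
s,a=snap('scene','s2.png');print(s['position'],s['ft_force'],s['gripper_width'],s['grasp_force'])
print(proj('scene',[.42,.36,0]),proj('side',[.42,.36,0]))
r=rows(s['position'],s['ee_rot'],[.44,.34,.21],[180,0,157.4],10,.2);print(r[0])
```

```text
[0.57746869 0.01854751 0.21005906] [-0.62584853  0.0578283  -6.1020446 ] 0.3481649948799779 30.000737001973903
[325, 603] [140, 197]
[0.0, 0.0, 0.0, 25.0, 24.4, -0.0, 0.2]
```

View pics/s2.png

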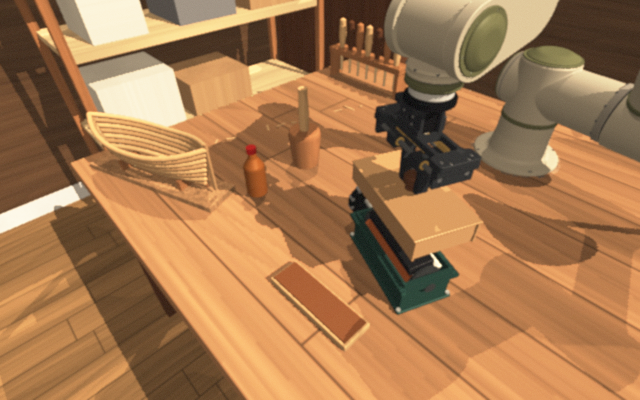

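Cover lifted level; black stone on top and brown towards the strop side, (265,400), so the reel is near +1.05. Carrying the cover to free bench.

>>> {"fn": "send_rows", "kwargs": {"deltas": [[[0, 0, 0, 8, 8, 0, 0.2], [0, 0, 0, 16, 15, 0, 0.2], [0, 0, 0, 23, 22, 0, 0.2], [0, 0, 0, 27, 26, 0, 0.2], [0, 0, 0, 28, 27, 0, 0.2], [0, 0, 0, 28, 27, 0, 0.2], [0, 0, 0, 28, 27, 0, 0.2], [0, 0, 0, 27, 25, 0, 0.2], [0, 0, 0, 22, 21, 0, 0.2], [0, 0, 0, 15, 14, 0, 0.2], [0, 0, 0, 8, 8, 0, 0.2], [0, 0, 0, 0, 0, 0, 0.2]]]}}

```text
time_s: 8.18
position: [0.4488, 0.3107, 0.2094]
ee_rot: [-180.0, -0.0, 157.5]
ft_force: [0.0, -0.2, -5.2]
gripper_width: 0.347
grasp_force: 30.0
```

>>> {"fn": "send_rows", "kwargs": {"deltas": [[[0, 0, 0, 0, 0, 10, 0.2], [0, 0, 0, 0, 0, 20, 0.2], [0, 0, 0, 0, 0, 25, 0.2], [0, 0, 0, 0, 0, 25, 0.2], [0, 0, 0, 0, 0, 25, 0.2], [0, 0, 0, 0, 0, 20, 0.2], [0, 0, 0, 0, 0, 14, 0.2], [0, 0, 0, 0, 0, 9, 0.2], [0, 0, 0, 0, 0, 5, 0.2], [0, 0, 0, 0, 0, 3, 0.2], [0, 0, 0, 0, 0, 0, 0.2]]]}}

```text
time_s: 9.55
position: [0.4496, 0.3101, 0.0537]
ee_rot: [180.0, 0.0, 157.4]
ft_force: [0.2, 0.2, -6.5]
gripper_width: 0.345
grasp_force: 30.0
```

>>> {"fn": "send_rows", "kwargs": {"deltas": [[[0, 0, 0, 0, 0, 1.5, 0.2], [0, 0, 0, 0, 0, 1.5, 0.2], [0, 0, 0, 0, 0, 1, 0.2], [0, 0, 0, 0, 0, 0, 0.2]]]}}

```text
time_s: 10.05
position: [0.4495, 0.3101, 0.0496]
ee_rot: [180.0, 0.0, 157.4]
ft_force: [-0.2, 0.7, -5.0]
gripper_width: 0.346
grasp_force: 30.0
```

>>> {"fn": "send_rows", "kwargs": {"deltas": [[[0, 0, 0, 0, 0, 0.6, 0.2], [0, 0, 0, 0, 0, 0.4, 0.2], [0, 0, 0, 0, 0, 0, 0.2]]]}}

```text
time_s: 10.42
position: [0.4495, 0.3101, 0.0495]
ee_rot: [180.0, 0.0, 157.4]
ft_force: [-4.7, -1.8, 6.4]
gripper_width: 0.347
grasp_force: 30.0
```

>>> {"fn": "send_rows", "kwargs": {"deltas": [[[0, 0, 0, 0, 0, 0, 0.7], [0, 0, 0, 0, 0, 0, 0.9], [0, 0, 0, 0, 0, 0, 0.9], [0, 0, 0, 0, 0, 0, 0.9], [0, 0, 0, 0, 0, -10, 0.9], [0, 0, 0, 0, 0, -20, 0.9], [0, 0, 0, 0, 0, -40, 0.9], [0, 0, 0, 0, 0, -50, 0.9], [0, 0, 0, 0, 0, -50, 0.9], [0, 0, 0, 0, 0, -30, 0.9]]]}}

```text
time_s: 11.68
position: [0.4497, 0.3102, 0.2519]
ee_rot: [179.8, 0.2, 157.4]
ft_force: [0.8, -0.4, 0.2]
gripper_width: 0.897
grasp_force: 0.0
```

Run:
```python
from h import *
s=ctrl.state();print(s['position'])
print(rows(s['position'],s['ee_rot'],[.52,-.12,.25],[180,0,157.5],12,.34)[::11])
```

```text
[0.44967987 0.31020637 0.25189217]
[[0.0, 0.0, -0.0, -19.2, -30.8, 0.1, 0.34], [0.0, 0.0, -0.0, -19.1, -30.9, 0.2, 0.34]]
```

>>> {"fn": "send_rows", "kwargs": {"deltas": [[[0, 0, 0, -19, -31, 0, 0.36], [0, 0, 0, -19, -31, 0, 0.36], [0, 0, 0, -19, -31, 0, 0.36], [0, 0, 0, -19, -31, 0, 0.36], [0, 0, 0, -19, -31, 0, 0.36], [0, 0, 0, -19, -31, 0, 0.36], [0, 0, 0, -19, -31, 0, 0.36], [0, 0, 0, -19, -31, 0, 0.36], [0, 0, 0, -19, -31, 0, 0.36], [0, 0, 0, -19, -31, 0, 0.36], [0, 0, 0, -19, -31, 0, 0.36], [0, 0, 0, -19, -31, 0, 0.36]]]}}

```text
time_s: 13.18
position: [0.517, -0.1221, 0.2493]
ee_rot: [180.0, 0.0, 157.4]
ft_force: [-0.8, 0.2, 0.2]
gripper_width: 0.362
grasp_force: 0.0
```

>>> {"fn": "send_rows", "kwargs": {"deltas": [[[0, 0, 0, 0, 0, 0, 0.36], [0, 0, 0, 0, 0, 0, 0.36]]]}}

```text
time_s: 13.42
position: [0.5169, -0.1204, 0.2489]
ee_rot: [180.0, 0.0, 157.4]
ft_force: [-0.5, 0.2, -0.3]
gripper_width: 0.361
grasp_force: 0.0
```

Run:
```python
from h import *
s,w=snap('wrist');print(s['position'],s['ee_rot'],s['q'].round(1))
_,a=snap('side')
cv2.imwrite('pics/w2.png',np.vstack([w,a[90:250,150:450].repeat(2,0).repeat(2,1)[:200,:640].repeat(1,0) if 0 else cv2.resize(a[100:220,200:500],(640,200))])[:,:,::-1])
for n in ('handwheel','coarse_face','medium_face','fine_face'):
    print(n,[(x['pixel'],x['confidence']) for x in ctrl.recognise(n,'wrist')[:2]])
print(proj('wrist',[.52,-.12,.058],s))
```

```text
[ 0.516906   -0.12040737  0.2489044 ] [1.79987311e+02 1.12118545e-02 1.57411741e+02] [-25.8  18.2  83.9   0.   77.9 -93.2]
handwheel [([180.0, 464.8], 0.63)]
coarse_face [([275.0, 520.3], 0.53)]
medium_face [([182.0, 461.0], 0.82)]
fine_face [([181.3, 463.9], 0.95)]
[181, 325]
```

View pics/w2.png

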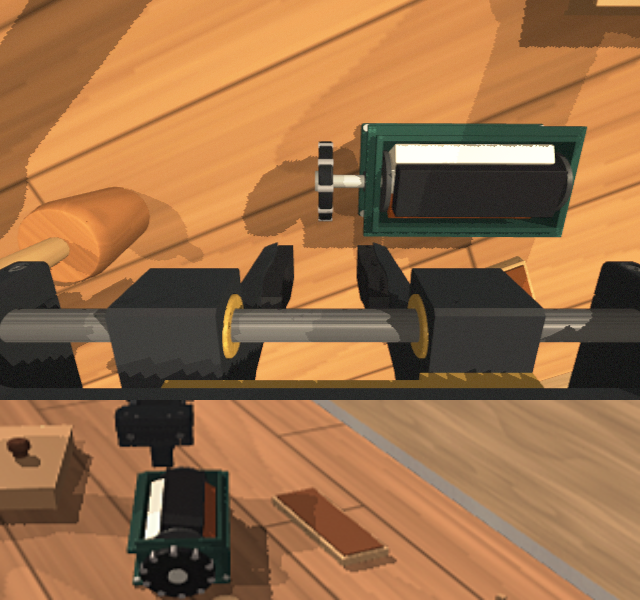

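Wrist: wheel face at columns 318–333, rows 142–220, where my estimate (181,325) falls; black stone on top, white on the robot side, brown on the far side (side crop agrees). So turn with the top going away from the robot, by about 2.09 rad.

```bash
cat >> h.py <<'E'
W=np.array([.52,-.12,.058]);a=np.array([np.cos(np.radians(67.5)),np.sin(np.radians(67.5)),0]);u=np.array([a[1],-a[0],0]);Z=np.array([0,0,1.])
def pose(phi,r,ax=0):
    f=np.radians(phi);n=np.sin(f)*u+np.cos(f)*Z;z=-n
    return W+r*n+ax*a, R.from_matrix(np.c_[np.cross(a,z),a,z]).as_euler('xyz',degrees=True)
def where(s):
    M=R.from_euler('xyz',s['ee_rot'],degrees=True).as_matrix();d=s['position']-W
    n=-M[:,2];return dict(phi=np.degrees(np.arctan2(n@u,n@Z)).round(2),r=(d@n*1000).round(1),tx=(d@M[:,0]*1000).round(1),ax=(d@a*1000).round(1))
E
python3 - <<'E'
from h import *
s=ctrl.state();print(where(s))
p,r=pose(-20,.08);print(rows(s['position'],s['ee_rot'],p,r,4,.36))
E
```

```text
{'phi': np.float64(-0.01), 'r': np.float64(190.7), 'tx': np.float64(2.5), 'ax': np.float64(-1.5)}
[[-0.0, -5.0, -0.0, 6.2, 0.4, 28.9, 0.36], [-0.0, -5.0, -0.0, 8.7, 0.4, 28.2, 0.36], [-0.0, -5.0, -0.0, 11.1, 0.4, 27.4, 0.36], [-0.0, -5.0, -0.0, 13.5, 0.4, 26.3, 0.36]]
```

>>> {"fn": "send_rows", "kwargs": {"deltas": [[[0, -5, 0, 6.2, 0.4, 28.9, 0.36], [0, -5, 0, 8.7, 0.4, 28.2, 0.36], [0, -5, 0, 11.1, 0.4, 27.4, 0.36], [0, -5, 0, 13.5, 0.4, 26.3, 0.36], [0, 0, 0, 0, 0, 0, 0.36], [0, 0, 0, 0, 0, 0, 0.36]]]}}

```text
time_s: 14.48
position: [0.4959, -0.1105, 0.1345]
ee_rot: [-180.0, 20.1, 157.4]
ft_force: [-0.2, -0.2, 0.3]
gripper_width: 0.358
grasp_force: 0.0
```

Run:
```python
from h import *
s,w=snap('wrist');print(where(s),s['q'].round(1),s['ee_rot'])
cv2.imwrite('pics/w3.png',w[:,:,::-1])
```

```text
{'phi': np.float64(-20.06), 'r': np.float64(80.8), 'tx': np.float64(-1.9), 'ax': np.float64(-0.4)} [-26.5  13.9 111.1   2.3  35.  -95.5] [-179.99241461   20.0629056   157.41610487]
```

View pics/w3.png

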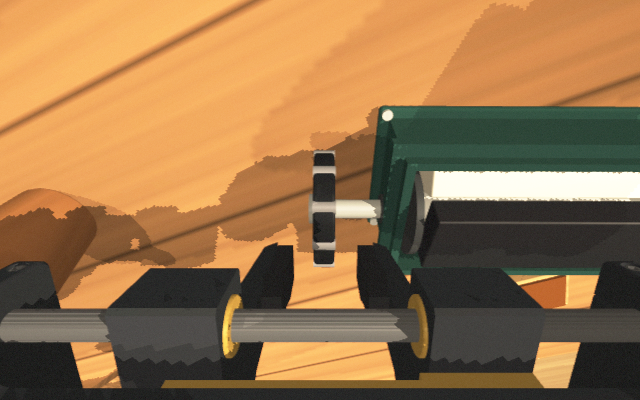

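Fingers straddle the wheel's plane centrally (wheel columns 313–336, fingers' middle 325).

>>> {"fn": "send_rows", "kwargs": {"deltas": [[[0, -5, 0, 8, 0, 0.5, 0.36], [0, -5, 0, 8, 0, 0.5, 0.36], [0, 0, 0, 0, 0.4, 15, 0.36], [0, 0, 0, 0, 0, 20, 0.36], [0, 0, 0, 0, 0, 20, 0.36], [0, 0, 0, 0, 0, 8, 0.36], [0, 0, 0, 0, 0, 0, 0.36], [0, 0, 0, 0, 0, 0, 0.36]]]}}

```text
time_s: 15.52
position: [0.511, -0.1162, 0.0721]
ee_rot: [180.0, 30.1, 157.4]
ft_force: [-0.7, -0.2, 1.1]
gripper_width: 0.363
grasp_force: 0.0
```

Run:
```python
from h import *
s=ctrl.state();print(where(s),s['q'].round(1),s['ee_rot'],s['ft_force'])
```

```text
{'phi': np.float64(-30.05), 'r': np.float64(17.1), 'tx': np.float64(1.4), 'ax': np.float64(0.0)} [ -26.6   20.5  118.5   10.5   11.2 -103.8] [179.99800249  30.0544654  157.41365003] [-0.69047389 -0.23525973  1.13647262]
```

>>> {"fn": "send_rows", "kwargs": {"deltas": [[[0, 0, 0, 0, 0, 0, 0.05], [0, 0, 0, 0, 0, 0, 0.05], [0, 0, 0, 0, 0, 0, 0.05], [0, 0, 0, 0, 0, 0, 0.05], [0, 0, 0, 0, 0, 0, 0.05], [0, 0, 0, 0, 0, 0, 0.05]]]}}

```text
time_s: 16.27
position: [0.5104, -0.1173, 0.0718]
ee_rot: [-180.0, 30.1, 157.3]
ft_force: [-10.2, -10.5, 4.3]
gripper_width: 0.163
grasp_force: 30.0
```

>>> {"fn": "send_rows", "kwargs": {"deltas": [[[0, 3, 0, -0.9, 0, 0, 0.05], [0, 5, 0, -1.5, 0, 0, 0.05], [0, 6, 0, -1.8, 0, 0, 0.05], [0, 6, 0, -1.8, 0, 0, 0.05], [0, 5, 0, -1.5, 0, 0, 0.05]]]}}

```text
time_s: 16.9
position: [0.5165, -0.1199, 0.0748]
ee_rot: [-179.9, 4.8, 157.4]
ft_force: [-6.4, -5.3, 2.7]
gripper_width: 0.154
grasp_force: 30.0
```

Run:
```python
from h import *
s=ctrl.state();print(where(s),s['q'].round(1),s['ee_rot'],s['ft_force'],s['wrist_torque'])
```

```text
{'phi': np.float64(-4.79), 'r': np.float64(17.0), 'tx': np.float64(1.9), 'ax': np.float64(-1.3)} [-25.8  27.3  99.5   0.2  48.4 -93.3] [-179.88001317    4.78638186  157.40437976] [-6.35082835 -5.26509834  2.73624534] [-0.94114316  0.85362322 -0.15897766]
```

>>> {"fn": "send_rows", "kwargs": {"deltas": [[[0, 6, 0, -1.8, 0, 0, 0.05], [0, 6, 0, -1.8, 0, 0, 0.05], [0, 6, 0, -1.8, 0, 0, 0.05], [0, 6, 0, -1.8, 0, 0, 0.05], [0, 6, 0, -1.8, 0, 0, 0.05], [0, 6, 0, -1.8, 0, 0, 0.05]]]}}

```text
time_s: 17.65
position: [0.5263, -0.124, 0.0735]
ee_rot: [-179.8, -31.2, 157.3]
ft_force: [-5.9, -5.7, 6.3]
gripper_width: 0.16
grasp_force: 30.0
```

Run:
```python
from h import *
s=ctrl.state();print(where(s),s['q'].round(1),s['ee_rot'],s['ft_force'],s['wrist_torque'])
```

```text
{'phi': np.float64(31.24), 'r': np.float64(17.1), 'tx': np.float64(1.7), 'ax': np.float64(-1.3)} [-25.   47.   69.9  -1.4  94.2 -92.1] [-179.83391694  -31.23754368  157.31409498] [-5.94932344 -5.69302547  6.30806555] [-0.52154033  1.01626836  0.44578122]
```

>>> {"fn": "send_rows", "kwargs": {"deltas": [[[0, 6, 0, -1.8, 0, 0, 0.05], [0, 6, 0, -1.8, 0, 0, 0.05], [0, 6, 0, -1.8, 0, 0, 0.05], [0, 6, 0, -1.8, 0, 0, 0.05]]]}}

```text
time_s: 18.15
position: [0.5315, -0.1263, 0.0691]
ee_rot: [-179.7, -55.2, 157.2]
ft_force: [-5.1, -7.0, 7.1]
gripper_width: 0.156
grasp_force: 30.0
```

Run:
```python
from h import *
s=ctrl.state();print(where(s),s['q'].round(1),s['ee_rot'],s['ft_force'],s['wrist_torque'])
```

```text
{'phi': np.float64(55.25), 'r': np.float64(17.1), 'tx': np.float64(1.7), 'ax': np.float64(-1.4)} [-24.8  62.5  50.8  -2.2 121.9 -92.3] [-179.7451045   -55.24559991  157.16498493] [-5.08259736 -7.00416252  7.07001608] [-0.23680355  1.21200053  0.94594791]
```

>>> {"fn": "send_rows", "kwargs": {"deltas": [[[0, 0, 0, 0, 0, 0, 0.36], [0, 0, 0, 0, 0, 0, 0.36], [0, 0, 0, 0, 1.3, 0, 0.36], [0, -3, 0, 0.9, 0, 0, 0.36], [0, -6, 0, 1.8, 0, 0, 0.36], [0, -7, 0, 2.1, 0, 0, 0.36], [0, -7, 0, 2.1, 0, 0, 0.36], [0, -8, 0, 2.4, 0, 0, 0.36], [0, -8, 0, 2.4, 0, 0, 0.36], [0, -8, 0, 2.4, 0, 0, 0.36], [0, -8, 0, 2.4, 0, 0, 0.36]]]}}

```text
time_s: 19.52
position: [0.52, -0.1184, 0.0769]
ee_rot: [-180.0, 0.4, 157.4]
ft_force: [0.1, -0.2, -0.1]
gripper_width: 0.361
grasp_force: 0.0
```

>>> {"fn": "send_rows", "kwargs": {"deltas": [[[0, 0, 0, 0, 0, -20, 0.36], [0, 0, 0, 0, 0, -30, 0.36], [0, 0, 0, 0, 0, -40, 0.36], [0, 0, 0, 0, 0, -40, 0.36], [0, 0, 0, 0, 0, 0, 0.36], [0, 0, 0, 0, 0, 0, 0.36]]]}}

```text
time_s: 20.27
position: [0.5194, -0.1182, 0.2052]
ee_rot: [180.0, -0.0, 157.4]
ft_force: [-0.4, 0.5, -1.1]
gripper_width: 0.359
grasp_force: 0.0
```

Run:
```python
from h import *
s,w=snap('wrist');print(where(s),s['q'].round(1),s['ee_rot'],s['ft_force'])
_,b=snap('side')
cv2.imwrite('pics/w4.png',np.vstack([w,cv2.resize(b[110:220,200:376],(320,200),interpolation=cv2.INTER_CUBIC).repeat(2,1)[:, :640]])[:,:,::-1])
T=W+.15*a
for th in (120,140,160,170,175,180,185):
    f=np.radians(th-180);n=np.sin(f)*u+np.cos(f)*Z;t=np.cos(f)*u-np.sin(f)*Z
    print(th,[proj('wrist',T+.035*n+k*.025*t-.04*a,s) for k in (-1,1)],[proj('wrist',T+.015*n+k*.025*t-.04*a,s) for k in (-1,1)])
```

```text
{'phi': np.float64(0.02), 'r': np.float64(147.2), 'tx': np.float64(1.3), 'ax': np.float64(1.4)} [-25.4  20.5  87.4   0.   72.1 -92.9] [ 1.79994091e+02 -2.36583509e-02  1.57416227e+02] [-0.36302593  0.49056277 -1.05268691]
120 [[143, 442], [181, 458]] [[160, 437], [198, 451]]
140 [[147, 448], [199, 458]] [[159, 441], [208, 449]]
160 [[156, 453], [216, 455]] [[161, 445], [216, 446]]
170 [[163, 455], [223, 453]] [[163, 446], [219, 444]]
175 [[167, 456], [226, 451]] [[165, 447], [220, 443]]
180 [[171, 457], [228, 450]] [[166, 448], [220, 442]]
185 [[175, 457], [231, 449]] [[168, 449], [221, 441]]
```

View pics/w4.png

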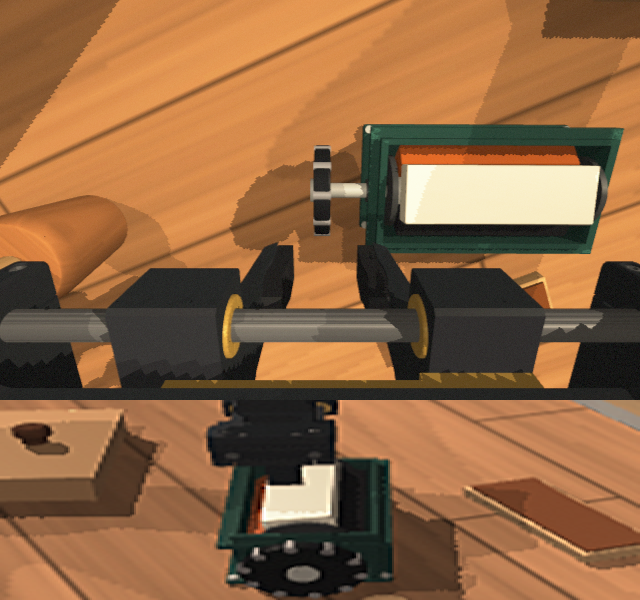

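White is on top, its face between rows 165 and 224, about 8–9° short of level. Measure the edges exactly, then plan the regrasp.

```bash
cat >> h.py <<'E'
from scipy.optimize import least_squares
def reel(w,s):
    g=w.astype(int).min(2); cols=np.arange(430,581,10);E=[]
    for c in cols:
        col=g[120:245,c]; m=col>120; i=np.flatnonzero(m)
        E.append((c,i[0]+120-.5,i[-1]+120+.5))
    T=W+.15*a;C,A,o=cam('wrist',s)
    def pr(X): p=(X-o)@A; return C['cy']+C['fy']*p[:,1]/p[:,2],C['cx']+C['fx']*p[:,0]/p[:,2]
    def f(x):
        th=np.radians(x[0]);n=np.sin(th)*u+np.cos(th)*Z;t=np.cos(th)*u-np.sin(th)*Z;r=[]
        for k,j in ((-1,1),(1,2)):
            X=T+u*x[1]/1000+.035*n+k*.025*t+np.linspace(-.075,.075,9)[:,None]*a
            v,h=pr(X);q=np.polyfit(h,v,1);r+=[np.polyval(q,e[0])-e[j] for e in E]
        return r
    S=least_squares(f,[0,0],loss='soft_l1');S0=least_squares(lambda y:f([y[0],0]),[0],loss='soft_l1')
    return S.x.round(2),round(S.cost,2),S0.x.round(2),E[::5]
E
python3 - <<'E'
from h import *
s=ctrl.state();w=cv2.imread('pics/w4.png')[:400,:,::-1]
print(reel(w,s))
E
```

```text
(array([-3.  , -3.35]), np.float64(1.31), array([-8.67]), [(np.int64(430), np.float64(164.5), np.float64(223.5)), (np.int64(480), np.float64(164.5), np.float64(223.5)), (np.int64(530), np.float64(164.5), np.float64(223.5)), (np.int64(580), np.float64(165.5), np.float64(223.5))])
```

Run:
```python
from h import *
s=ctrl.state();w=cv2.imread('pics/w4.png')[:400,:,::-1].astype(int)
C,A,o=cam('wrist',s)
# trough outline rows by green mask
G=(w[:,:,1]>w[:,:,0]+8)
print('green',[(c,np.flatnonzero(G[:270,c])[[0,-1]]) for c in (420,480,540)])
# brown->dark: wheel col
for c in (318,322,326): print(c,w[138:152,c].sum(1).tolist(),w[226:242,c].sum(1).tolist())
T=W+.15*a
for off in (-.004,0,.004):
    r=[]
    for h,zz in ((.058,.07),(.058,.078),(.061,.07)):
        for k in (-1,1): 
            P=[proj('wrist',T+u*(off+k*h)+y*a+(zz-.058)*Z,s) for y in (-.06,.02)]; r.append(P)
    f=np.radians(np.arange(360));X=W+u*off+.042*(np.sin(f)[:,None]*u+np.cos(f)[:,None]*Z)
    v=[]
    for d in (-.007,.007):
        p=(X+d*a-o)@A;v.append(C['cy']+C['fy']*p[:,1]/p[:,2])
    print(off,r,'wheel',np.min(v,1).round(1),np.max(v,1).round(1))
```

```text
green [(420, array([125, 252])), (480, array([125, 252])), (540, array([125, 252]))]
318 [402, 399, 401, 402, 398, 400, 398, 227, 422, 478, 325, 122, 95, 96] [62, 62, 76, 69, 16, 55, 36, 59, 317, 271, 270, 269, 264, 275, 275, 294]
322 [405, 398, 401, 388, 401, 404, 408, 232, 426, 479, 310, 132, 82, 71] [80, 57, 74, 57, 42, 53, 34, 43, 219, 251, 271, 281, 281, 292, 292, 286]
326 [402, 403, 405, 400, 404, 402, 407, 234, 421, 484, 316, 132, 87, 90] [67, 77, 73, 42, 68, 47, 63, 38, 253, 260, 286, 282, 288, 292, 289, 287]
-0.004 [[[123, 428], [123, 523]], [[248, 417], [248, 501]], [[123, 431], [123, 528]], [[252, 419], [252, 506]], [[119, 428], [119, 523]], [[251, 417], [251, 501]]] wheel [140.5 140.5] [231.3 231.3]
0 [[[128, 428], [128, 522]], [[252, 417], [252, 500]], [[128, 431], [128, 527]], [[256, 419], [256, 505]], [[124, 428], [124, 522]], [[255, 416], [255, 500]]] wheel [144.9 144.9] [235.3 235.3]
0.004 [[[133, 427], [132, 521]], [[256, 416], [256, 500]], [[133, 430], [133, 527]], [[260, 419], [260, 504]], [[129, 428], [129, 522]], [[259, 416], [259, 499]]] wheel [149.3 149.3] [239.3 239.3]
```

>>> {"fn": "send_rows", "kwargs": {"deltas": [[[0, -4, 0, 9, -1.2, 10, 0.36], [0, 0, 0, 0, -1.2, 30, 0.36], [0, 0, 0, 0, 0, 40, 0.36], [0, 0, 0, 0, 0, 30, 0.36], [0, 0, 0, 0, 0, 15, 0.36], [0, 0, 0, 0, 0, 5, 0.36], [0, 0, 0, 0, 0, 0, 0.05], [0, 0, 0, 0, 0, 0, 0.05], [0, 0, 0, 0, 0, 0, 0.05], [0, 0, 0, 0, 0, 0, 0.05], [0, 0, 0, 0, 0, 0, 0.05]]]}}

```text
time_s: 21.75
position: [0.5187, -0.1208, 0.0769]
ee_rot: [-180.0, 4.1, 157.4]
ft_force: [-1.6, -0.5, 6.9]
gripper_width: 0.153
grasp_force: 30.0
```

Run:
```python
from h import *
s,w=snap('wrist');print(where(s),s['ft_force'],s['wrist_torque'],s['grasp_force']);print(reel(w,s))
```

```text
{'phi': np.float64(-4.09), 'r': np.float64(18.9), 'tx': np.float64(-0.4), 'ax': np.float64(-1.3)} [-1.56866567 -0.46322582  6.94091957] [-0.14207258  0.27391461 -0.06952986] 29.998609204776585Traceback (most recent call last):
  File "<stdin>", line 2, in <module>
  File "h.py", line 44, in reel
    E.append((c,i[0]+120-.5,i[-1]+120+.5))
                ~^^^
IndexError: index 0 is out of bounds for axis 0 with size 0
```

>>> {"fn": "send_rows", "kwargs": {"deltas": [[[0, 2, 0, -0.7, 0, 0, 0.05], [0, 2, 0, -0.6, 0, 0, 0.05], [0, 2, 0, -0.7, 0, 0, 0.05], [0, 2, 0, -0.6, 0, 0, 0.05], [0, 0, 0, 0, 0, 0, 0.05], [0, 0, 0, 0, 0, 0, 0.05]]]}}

```text
time_s: 22.55
position: [0.5211, -0.1219, 0.0768]
ee_rot: [-180.0, -3.9, 157.4]
ft_force: [-0.8, -1.4, 4.8]
gripper_width: 0.155
grasp_force: 30.0
```

>>> {"fn": "send_rows", "kwargs": {"deltas": [[[0, 0, 0, 0, 0, 0, 0.36], [0, 0, 0, 0, 0, 0, 0.36], [0, 0, 0, 0, 0, 0, 0.36], [0, 0, 0, 0, 0, -20, 0.36], [0, 0, 0, 0, 0, -30, 0.36], [0, 0, 0, 0, 0, -40, 0.36], [0, -4, 0, 10, 1, -38, 0.36], [0, 0, 0, 0, 0, 0, 0.36], [0, 0, 0, 0, 0, 0, 0.36]]]}}

```text
time_s: 23.68
position: [0.5198, -0.1201, 0.2035]
ee_rot: [180.0, -0.1, 157.4]
ft_force: [0.0, -0.3, -0.1]
gripper_width: 0.357
grasp_force: 0.0
```

Run:
```python
from h import *
s,w=snap('wrist','w5.png');print(where(s),s['ft_force']);
_,b=snap('side','d5.png');_,b=snap('scene','s5.png')
print(reel(w,s))
w=w.astype(int);G=(w[:,:,1]>w[:,:,0]+8)
print('green',[(c,np.flatnonzero(G[:270,c])[[0,-1]]) for c in (420,480,540)])
for c in (318,322,326): print(c,w[138:152,c].sum(1).tolist(),w[226:242,c].sum(1).tolist())
```

```text
{'phi': np.float64(0.11), 'r': np.float64(145.5), 'tx': np.float64(0.4), 'ax': np.float64(-0.2)} [ 0.03037807 -0.3256047  -0.05555976]
(array([-14.12,   6.78]), np.float64(3.04), array([-2.9]), [(np.int64(430), np.float64(166.5), np.float64(227.5)), (np.int64(480), np.float64(166.5), np.float64(227.5)), (np.int64(530), np.float64(167.5), np.float64(227.5)), (np.int64(580), np.float64(167.5), np.float64(227.5))])
green [(420, array([124, 252])), (480, array([124, 252])), (540, array([125, 252]))]
318 [409, 412, 407, 409, 402, 397, 277, 123, 89, 406, 477, 512, 340, 141] [389, 350, 277, 108, 82, 56, 7, 32, 200, 236, 268, 272, 285, 285, 284, 297]
322 [400, 413, 409, 414, 407, 417, 285, 110, 74, 417, 479, 505, 335, 128] [386, 349, 280, 126, 54, 53, 56, 57, 188, 245, 274, 276, 293, 297, 290, 291]
326 [402, 412, 415, 417, 412, 416, 288, 112, 68, 418, 474, 501, 341, 145] [393, 353, 278, 122, 48, 73, 31, 60, 170, 240, 287, 287, 296, 295, 291, 302]
```

View pics/w5.png

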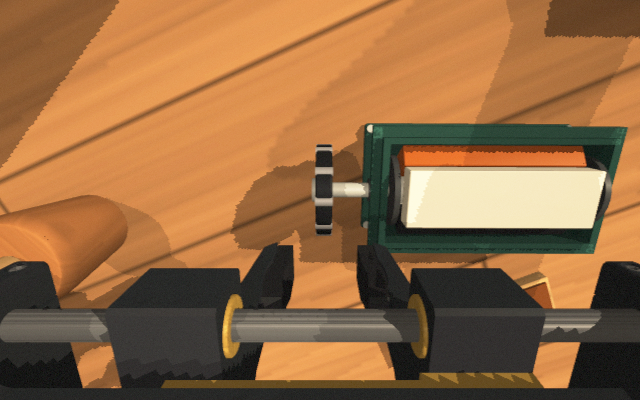

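White face now between rows 167 and 228, brown's side still showing; a second viewing angle will separate tilt from offset.

>>> {"fn": "send_rows", "kwargs": {"deltas": [[[0, 6, 0, -15.2, 0, 0.8, 0.36], [0, 6, 0, -15.2, 0, 0.8, 0.36], [0, 6, 0, -15.2, 0, 0.8, 0.36], [0, 6, 0, -15.2, 0, 0.8, 0.36], [0, 6, 0, -15.2, 0, 0.8, 0.36], [0, 0, 0, 0, 0, 0, 0.36], [0, 0, 0, 0, 0, 0, 0.36]]]}}

```text
time_s: 24.7
position: [0.5871, -0.148, 0.1849]
ee_rot: [-180.0, -29.9, 157.4]
ft_force: [-0.1, -0.6, 0.2]
gripper_width: 0.359
grasp_force: 0.0
```

```bash
cat >> h.py <<'E'
def edges(w):
    g=cv2.GaussianBlur(w,(3,1),0).astype(float).min(2);E=[]
    for c in range(430,571,10):
        col=g[120:245,c]; i=np.flatnonzero(col>130)
        if len(i)<20: continue
        L=np.median(col[i]);o=[]
        for k,dn in ((i[0],-1),(i[-1],1)):
            h=(L+col[k+3*dn])/2
            while col[k]<h: k-=dn
            o.append(120+k+dn*(col[k]-h)/(col[k]-col[k+dn]+1e-9))
        E.append((c,*o))
    return np.array(E)
def fit(views):
    "views: list of (edges,state); angle from level deg, offsets u,z mm"
    T=W+.15*a
    def f(x):
        th=np.radians(x[0]);n=np.sin(th)*u+np.cos(th)*Z;t=np.cos(th)*u-np.sin(th)*Z;r=[]
        for E,s in views:
            C,A,o=cam('wrist',s)
            for k,j in ((-1,1),(1,2)):
                X=T+u*x[1]/1000+Z*x[2]/1000+.035*n+k*.025*t+np.linspace(-.075,.075,9)[:,None]*a
                p=(X-o)@A;q=np.polyfit(C['cx']+C['fx']*p[:,0]/p[:,2],C['cy']+C['fy']*p[:,1]/p[:,2],1)
                r+=list(np.polyval(q,E[:,0])-E[:,j])
        return np.array(r)
    S=least_squares(f,[0,0,0],loss='soft_l1');return S.x.round(2),[np.sqrt((q**2).mean()).round(2) for q in np.split(S.fun,2*len(views))]
E
python3 - <<'E'
from h import *
import pickle
s,w=snap('wrist','w6.png');print(where(s),s['q'].round(1))
E1=edges(cv2.imread('pics/w5.png')[:,:,::-1]);E2=edges(w)
print(E1[::7].round(1),E2[::7].round(1))
s1=dict(s);p,r=np.array([.5198,-.1201,.2035]),[180,-.1,157.4];s1['position']=p;s1['ee_rot']=r
pickle.dump((E1,s1),open('v1','wb'))
print(fit([(E1,s1),(E2,s)]))
E
```

```text
{'phi': np.float64(29.94), 'r': np.float64(146.2), 'tx': np.float64(0.4), 'ax': np.float64(-0.2)} [-24.8  48.7  48.9  -1.2 112.3 -92.3]
[[430.  166.8 227.5]
 [500.  166.9 227.6]
 [570.  167.5 227.9]] [[430.  150.5 206.8]
 [500.  150.8 207. ]
 [570.  151.2 207.2]]
(array([-4.9 ,  2.68, -2.23]), [np.float64(1.36), np.float64(0.66), np.float64(0.36), np.float64(0.59)])
```

View pics/w6.png

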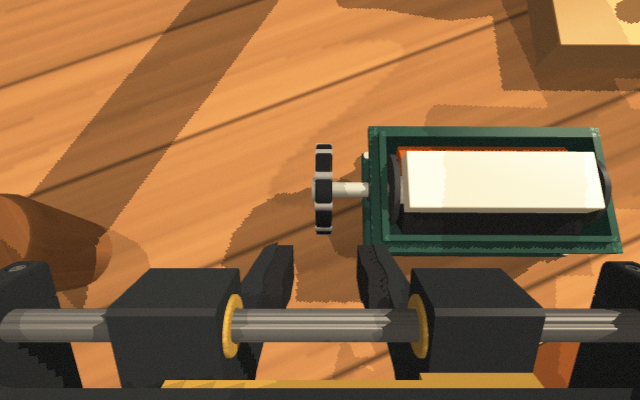

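View 2 shows the face in rows 151–207 with the stone's shaded side below to 213; in view 1 the top edge therefore is the lower corner of the white's side, not the face. Fix the model.

```bash
sed -i 's/^                X=T+u\*x\[1\].*$/                X=T+u*x[1]\/1000+Z*x[2]\/1000+(.015 if (k==-1 and where(s)["phi"]<10) else .035)*n+k*.025*t+np.linspace(-.075,.075,9)[:,None]*a/' h.py
python3 - <<'E'
from h import *
import pickle
s,w=snap('wrist');v1=pickle.load(open('v1','rb'));E2=edges(w)
print(fit([v1,(E2,s)]))
for c in (450,520): print(w[145:154,c].tolist(),w[203:218,c].tolist())
w5=cv2.imread('pics/w5.png')[:,:,::-1]
print(w5[160:178,500].tolist())
E
```

```text
(array([-4.5 ,  2.95, -1.28]), [np.float64(0.46), np.float64(0.34), np.float64(0.37), np.float64(0.23)])
[[14, 26, 25], [45, 33, 23], [106, 49, 23], [110, 55, 25], [110, 54, 24], [170, 80, 31], [228, 166, 111], [252, 244, 208], [253, 247, 215]] [[251, 243, 209], [251, 244, 210], [251, 242, 208], [248, 237, 198], [211, 189, 149], [141, 125, 99], [133, 119, 95], [130, 115, 94], [130, 117, 95], [105, 96, 78], [43, 37, 32], [27, 25, 26], [28, 25, 27], [29, 28, 26], [25, 23, 20]]
[[17, 32, 26], [21, 38, 29], [107, 49, 25], [109, 53, 23], [107, 53, 24], [105, 51, 19], [170, 105, 63], [252, 245, 212], [254, 251, 227]] [[252, 244, 209], [252, 245, 210], [252, 244, 211], [252, 245, 213], [229, 211, 167], [154, 136, 109], [133, 120, 95], [129, 115, 92], [131, 118, 95], [128, 112, 91], [46, 41, 30], [26, 30, 26], [20, 18, 20], [28, 27, 24], [30, 25, 32]]
[[222, 112, 50], [223, 113, 51], [225, 115, 53], [227, 119, 59], [226, 115, 52], [187, 88, 34], [109, 49, 17], [189, 167, 133], [197, 179, 141], [202, 180, 142], [201, 177, 144], [250, 239, 202], [248, 237, 197], [248, 236, 195], [246, 234, 193], [247, 235, 194], [247, 235, 195], [247, 234, 191]]
```

```bash
cat > fit6.py <<'E'
from h import *
def fit6(views,free):
    "views: (col,[(k,rad,row)],state)"
    T=W+.15*a
    def f(y):
        x=np.zeros(4);x[free]=y
        th=np.radians(x[0]);n=np.sin(th)*u+np.cos(th)*Z;t=np.cos(th)*u-np.sin(th)*Z;r=[]
        for col,L,s in views:
            C,A,o=cam('wrist',s)
            for k,rad,row in L:
                X=T+u*x[1]/1000+Z*x[2]/1000+rad*n+k*.025*t+np.linspace(-.075,.075,9)[:,None]*a
                p=(X-o)@A;q=np.polyfit(C['cx']+C['fx']*p[:,0]/p[:,2],C['cy']+C['fy']*p[:,1]/p[:,2],1)
                r.append(np.polyval(q,col)+x[3]-row)
        return np.array(r)
    S=least_squares(f,np.zeros(len(free)));return S.x.round(2),S.fun.round(2)
E
python3 - <<'E'
from fit6 import *
import pickle
s=ctrl.state();s1=pickle.load(open('v1','rb'))[1]
V=[(500,[(-1,.015,166.6),(-1,.035,170.5),(1,.035,227.5)],s1),(500,[(-1,.035,150.7),(1,.035,207.0),(1,.015,212.7)],s)]
for fr in ([0,1],[0,1,2],[0,1,3],[0,1,2,3]): print(fr,*fit6(V,fr))
E
```

```text
[0, 1] [-1.79  1.45] [-0.35 -0.54  0.74 -0.22  0.31  0.09]
[0, 1, 2] [-1.78  1.45 -0.19] [-0.39 -0.58  0.66 -0.13  0.36  0.13]
[0, 1, 3] [-3.66 10.63 -9.44] [-0.16 -0.47  0.36 -0.37  0.37  0.28]
[0, 1, 2, 3] [-3.62 10.47 -0.03 -9.28] [-0.17 -0.48  0.35 -0.35  0.37  0.28]
```

Tilt now about −1.8°; one small nudge to centre it.

>>> {"fn": "send_rows", "kwargs": {"deltas": [[[0, -6.4, 0, 16.3, -0.2, 0.9, 0.36], [0, -6.4, 0, 16.3, -0.2, 0.9, 0.36], [0, -6.4, 0, 16.3, -0.2, 0.9, 0.36], [0, -6.4, 0, 16.3, -0.2, 0.9, 0.36], [0, -6.4, 0, 16.3, -0.3, 0.9, 0.36], [0, 0, 0, 0, 0, 0, 0.36], [0, 0, 0, 0, 0, 30, 0.36], [0, 0, 0, 0, 0, 40, 0.36], [0, 0, 0, 0, 0, 35, 0.36], [0, 0, 0, 0, 0, 18, 0.36], [0, 0, 0, 0, 0, 5, 0.36], [0, 0, 0, 0, 0, 0, 0.36]]]}}

```text
time_s: 26.3
position: [0.5192, -0.1211, 0.0772]
ee_rot: [-180.0, 2.0, 157.4]
ft_force: [-0.5, 0.2, 0.2]
gripper_width: 0.361
grasp_force: 0.0
```

Run:
```python
from h import *
s=ctrl.state();print(where(s),s['ft_force'])
```

```text
{'phi': np.float64(-2.04), 'r': np.float64(19.2), 'tx': np.float64(-0.4), 'ax': np.float64(-1.3)} [-0.54283358  0.17398186  0.24866234]
```

>>> {"fn": "send_rows", "kwargs": {"deltas": [[[0, 0, 0, 0, 0, 0, 0.05], [0, 0, 0, 0, 0, 0, 0.05], [0, 0, 0, 0, 0, 0, 0.05], [0, 0, 0, 0, 0, 0, 0.05], [0, 0, 0, 0, 0, 0, 0.05], [0, 1.5, 0, -0.5, 0, 0, 0.05], [0, 1.5, 0, -0.5, 0, 0, 0.05], [0, 0, 0, 0, 0, 0, 0.05], [0, 0, 0, 0, 0, 0, 0.05], [0, 0, 0, 0, 0, 0, 0.36], [0, 0, 0, 0, 0, 0, 0.36], [0, 0, 0, 0, 0, 0, 0.36]]]}}

```text
time_s: 27.8
position: [0.5195, -0.1211, 0.0764]
ee_rot: [180.0, -1.0, 157.4]
ft_force: [1.1, 0.0, -0.1]
gripper_width: 0.357
grasp_force: 0.0
```

>>> {"fn": "send_rows", "kwargs": {"deltas": [[[0, 0, 0, 0, 1, -20, 0.36], [0, 0, 0, 0, 0, -30, 0.36], [0, 0, 0, 0, 0, -40, 0.36], [0, -1, 0, 2.5, 0, -36, 0.36], [0, 0, 0, 0, 0, 0, 0.36], [0, 0, 0, 0, 0, 0, 0.36]]]}}

```text
time_s: 28.55
position: [0.5194, -0.12, 0.2016]
ee_rot: [180.0, -0.1, 157.4]
ft_force: [0.6, 0.4, -0.4]
gripper_width: 0.36
grasp_force: 0.0
```

Run:
```python
from fit6 import *
import pickle
s,w=snap('wrist','w7.png');print(where(s))
pickle.dump(s,open('s7','wb'))
print([int(x) for x in w[160:178,500].min(1)],[int(x) for x in w[222:236,500].min(1)])
```

```text
{'phi': np.float64(0.1), 'r': np.float64(143.6), 'tx': np.float64(0.8), 'ax': np.float64(-0.2)}
[58, 63, 64, 65, 65, 67, 62, 34, 12, 109, 145, 150, 149, 150, 164, 196, 191, 189] [188, 186, 189, 190, 190, 190, 190, 187, 152, 51, 23, 20, 20, 18]
```

>>> {"fn": "send_rows", "kwargs": {"deltas": [[[0, 6, 0, -15.2, 0, 0.8, 0.36], [0, 6, 0, -15.2, 0, 0.8, 0.36], [0, 6, 0, -15.2, 0, 0.8, 0.36], [0, 6, 0, -15.2, 0, 0.8, 0.36], [0, 6, 0, -15.2, 0, 0.8, 0.36], [0, 0, 0, 0, 0, 0, 0.36], [0, 0, 0, 0, 0, 0, 0.36]]]}}

```text
time_s: 29.48
position: [0.5866, -0.1479, 0.1829]
ee_rot: [180.0, -30.0, 157.4]
ft_force: [-0.6, 0.7, -0.1]
gripper_width: 0.364
grasp_force: 0.0
```

Run:
```python
from fit6 import *
import pickle
s,w=snap('wrist','w8.png');print(where(s))
pickle.dump(s,open('s8','wb'))
print([int(x) for x in w[145:158,500].min(1)],[int(x) for x in w[202:222,500].min(1)])
_,b=snap('side');_,a2=snap('scene')
cv2.imwrite('pics/f.png',np.vstack([cv2.resize(x,(480,300)) for x in (a2,b)])[:,:,::-1])
```

```text
{'phi': np.float64(29.96), 'r': np.float64(144.3), 'tx': np.float64(-0.2), 'ax': np.float64(-0.3)}
[20, 23, 26, 13, 31, 28, 37, 106, 201, 208, 213, 211, 210] [198, 198, 196, 197, 198, 197, 199, 177, 125, 91, 88, 87, 42, 23, 23, 21, 15, 28, 21, 23]
```

View pics/f.png

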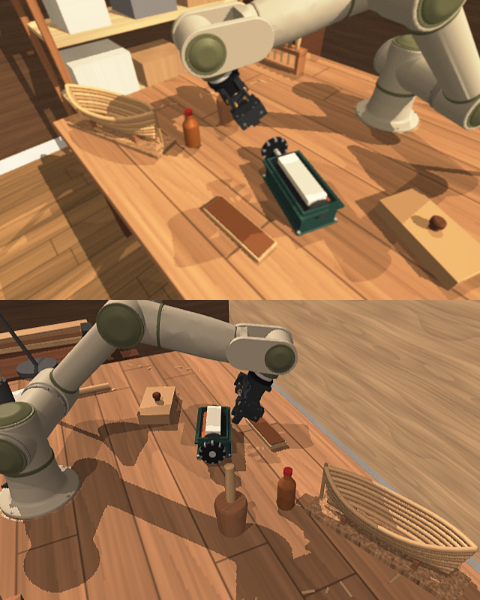

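White stone on top in both views; cover upright on the bench, bystanders in place.

Run:
```python
from fit6 import *
import pickle
s7,s8=[pickle.load(open(x,'rb')) for x in ('s7','s8')]
V=[(500,[(-1,.015,168.7),(-1,.035,174.0),(1,.035,230.3)],s7),(500,[(-1,.035,152.0),(1,.035,209.7),(1,.015,213.7)],s8)]
for fr in ([0],[0,1],[0,1,2]): print(fr,*fit6(V,fr))
```

```text
[0] [4.2] [-0.84  0.31  0.38 -0.96  0.7  -0.34]
[0, 1] [1.84 1.29] [-0.35 -0.18  0.76 -0.76  0.3   0.25]
[0, 1, 2] [ 1.82  1.3  -0.68] [-0.5  -0.37  0.46 -0.45  0.47  0.4 ]
```

```bash
python3 -c "
from bench import ctrl
print(ctrl.finish_job())"
```

```text
the job is handed in; nothing more can be done
None
```

The cover stands upright on the bench. The reel went the short way round, and the white stone is on top and let go, about 1–2° off level by my last measurement. The bottle, mallet and strop were not moved, and the job is handed in.

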